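Shift the bench gear selector into third

TASK

The lever of the gear selector on the bench stands somewhere in the left-hand pair of slots of its H-shaped gate. With the fingertips, gently push its lever along that slot to the cross channel, across to the right, and then forward (away from the robot) until it is fully home in the third slot, the right-hand forward one; keep it out of the fourth slot, the right-hand one nearer the robot. Only push the lever, never pinch it, leave the loose things round the selector where they are, and finish with the lever left alone in third.

Things in the scene. Friction and masses are not known exactly. Their poses are not given: they have to be found in the camera images.
- gear_selector: Grey cast gear selector box fixed to the bench, a steel gate plate on top with an H-shaped opening and a lever through it. Flange 130 (x) x 124 (y) mm, casting 96 x 96 mm. Origin: centre of the underside, on the bench. x points forward, away from the robot to within 0.5 rad (a shaft with a fork stands out there, to x = 106 mm, 37 to 53 mm high), y left, z up. Lever pivot: 20 mm above the origin.
- gate (a point): Centre of the H, on top of the gate plate, 98 mm above the bench; axes as the selector's. Two 15 mm wide slots along x, centre lines at y = +19 mm (left: first slot forward, second back) and y = -19 mm (right: third forward, fourth back), joined by a 15 mm wide channel along y at x = 0. The metal tongues between left and right slots are 23 mm wide, corners rounded to 6 mm.
- lever_across (a joint): Sideways tilt a of the lever about the selector's x axis, rad: 0 = middle, positive = right (-y of the selector). Stops at -0.25 (left slots) and +0.25 (right slots). Starts at the left. Friction holds it where it is left: about 2 N at the knob moves it slowly, about 2.5 N at 0.1 m/s.
- lever_forward (a joint): Forward tilt f of the lever about a crosswise axis that tilts with a, rad: 0 = in the cross channel, positive = forward (+x of the selector). Stops at -0.28 (fully back) and +0.28 (fully forward). The lever passes across only while f is within about 0.03 of 0. Starts anywhere between the stops. Friction as for the sideways tilt.
- knob (a point): Middle of the black round lever knob, at its widest: 36 mm across; the knob reaches 26 mm below and 21 mm above this point, narrowing to 25 mm at its foot, on a 10 mm steel stick. 166 mm from the pivot: in the selector's axes at x = 166 sin f, y = -166 sin a cos f, z = 20 + 166 cos a cos f mm (a = lever_across, f = lever_forward). Its z axis runs up the lever.
- wood_block: Loose wooden packing block, 50 x 110 x 38 mm, standing to the left of the selector; a bystander. Origin: centre of its underside, y along its length.
- air_coupler: Loose steel air quick coupler, 23 x 62 x 24 mm, to the right of the selector; a bystander. Origin: centre of its underside, y along its length.
- cream_plug: Loose cream moulded plug like a small cup, 61 mm across, 35 mm high, to the right and nearer the robot; a bystander. Origin: centre of its underside.
- marker: Loose marker pen, 17 x 135 x 16 mm, lying between the selector and the robot; a bystander. Origin: centre of its underside, y along its length.

How it is judged:
By the outcome, as a careful person would: the job done as asked, in the order asked, and still so for the second after the job is handed in, with the robot touching nothing.
It also fails if it takes over 48 s, if anything falls off the work surface, if the arm or the gripper's body presses on something with over 40 N, if the wrist force passes 120 N, or if a joint passes its speed limit or range.

ROBOT

A 6-joint arm with a two-finger parallel gripper is mounted at the origin on the work surface; the furniture and walls round the work are solid. World frame = base frame: x ahead of the robot, y to its left, z up, the work surface at z = 0. Lengths are in mm, angles in rad, forces in N, time in s.
With the tool pointing down it reaches from about 400 to 825 mm from the base axis. Payload 7 kg.
Tool frame: the origin (TCP) lies midway between the tips of the shut fingers; the grasp point (between the pads) lies 19 mm behind it; z points along the fingers, y is the line along which they close (so a half turn about z gives the same grasp; the last joint's range is limited). The gripper opens to 85 mm and grips with 20 to 120 N. Pads are 22 mm wide; open, the fingers measure 114 mm over their backs; the gripper's body (76 mm by 85 mm) begins 54 mm behind the grasp point. The pads swing forward as they close: fully open they stand 13 mm farther back than shut.
Start: joints at [1.53, 0.359, 0.012, 0, -1.224, -0.288], TCP at [217.971, 638.815, 231.302] pointing down, gripper open.
Joint ranges: [-3.07, 3.07], [-1.43, 2.12], [-1.02, 1.25], [-3.03, 1.67], [-3.05, -0], [-3.03, 3.03]. Speed limits (rad/s): [2.39, 2.39, 3.01, 3.14, 3.14, 3.14].

INTERFACE

Orientations are given as a unit quaternion [w, x, y, z].
In Python, from station import monitor, eyes, job gives the robot as it stands.
- The arm moves only by the shell command python3 -m creep 'ROWS' [FORCE]. ROWS is a JSON object of lists of equal length, an entry for each row: "fingers": the opening, from 0 (shut) to 1 (fully open); "delta_pos": the shift along the world's x, y, z in m, a list of three; "dr": the turn, a rotation vector about the world's x, y, z in rad, a list of three. A call has 1 to 20 rows; each row shifts and turns the commanded pose from where the row before left it; what a row does not reach is not made up. A row lasts 1/8 s, in which the tool goes at most 62.5 mm and 10.7 degrees, less where a joint would pass 70% of its speed; a pose out of reach is approached as far as the arm can. A call is refused whole if a number of a shift passes 0.0625 or a number of a turn 0.188, either way. A call with a gripper value outside its range is refused whole. The fingers move at their own pace and stop on an object; FORCE is the grip in N (left out, the last holds). Time passes only in rows, so rows that do not move let the fingers close. It gives the time, the measured TCP pose, the force, the opening and the grip force at its end, in the units of the state.
- monitor.observe(): the state, without advancing time (a new reading comes with each control period).
- eyes.capture(name): name is "scene" or "top"; returns a dict with "color" (420x560x3 uint8, blue, green, red), "z_map" (420x560 float32, mm along the optical axis (not along the pixel's ray), 0 where there is no reading), "K" (3x3 intrinsics, pixels), "dist" ([k1, k2, p1, p2, k3] as OpenCV has them; the pictures are not rectified), "extrinsics" (4x4, takes a point from world to camera coordinates). Camera axes: x right, y down, z forward; pixel columns grow to the right and rows downward; lengths in mm; the calibration is good to about 2 mm. A picture is of the moment at which its call begins.
- job.hand_in(): hands the job in; it is judged then, once.
The state is a dict: "time_s": time; "q": joint angles; "joint_vel": joint speeds; "tau": joint torques, N m; "ee_pos": TCP position; "orientation": TCP orientation; "wrist_force": force on the tool from outside, world axes, zero at the start; "ft_torque": the same for the moment, N m; "grip_width": finger opening in mm; "gripper_force": force on a finger pad.
Only numpy, scipy, OpenCV 4.12 (cv2) and the standard library are available. Lean on these libraries where they do the work, as an engineer would, in place of code of your own. Each camera call takes 0.05 s, during which the arm holds its last target. There are 200 camera calls.

## Working session

There is one attempt and no reset: what is moved stays moved. The work goes in short steps, Python scripts to look and compute and a shell command to move; the robot and the scene stay as the last step left them, time stands still between calls to the robot, and variables do not carry over. Pictures are saved under pics/ and viewed, at most 10 in all, crops included, and the job is handed in when it is done.

```bash
mkdir -p pics; python3 - <<'E'
from station import monitor, eyes
import cv2,numpy as np
s=monitor.observe();print(s['time_s'],s['ee_pos'],s['orientation'],s['grip_width'],s['wrist_force'])
for n in('scene','top'):
    c=eyes.capture(n);cv2.imwrite(f'pics/{n}0.png',c['color']);np.savez(f'{n}0.npz',**c)
    E=c['extrinsics'];print(n,c['K'].tolist(),c['dist'],(-E[:3,:3].T@E[:3,3]).round(),E[:3,:3].round(2).tolist())
E
```

```text
0.0 [217.8103648  638.3704956  230.34146329] [ 8.54151962e-04  9.86510430e-01 -1.63696178e-01 -4.98091637e-05] 85.40407513222047 [-0.20135822 -0.15600919  0.16672882]
scene [[542.5558456539634, 0.0, 285.5043085422245], [0.0, 542.5558456539634, 213.14628994118414], [0.0, 0.0, 1.0]] [-0.11357716  0.          0.          0.          0.        ] [ -49. -529.  946.] [[0.74, -0.68, -0.01], [-0.49, -0.53, -0.7], [0.47, 0.52, -0.72]]
top [[503.10186840027455, 0.0, 271.6893070134325], [0.0, 503.10186840027455, 213.694586169807], [0.0, 0.0, 1.0]] [-0.01036719  0.          0.          0.          0.        ] [408.  98. 983.] [[0.02, -1.0, 0.04], [-1.0, -0.02, -0.08], [0.08, -0.04, -1.0]]
```

View pics/scene0.png

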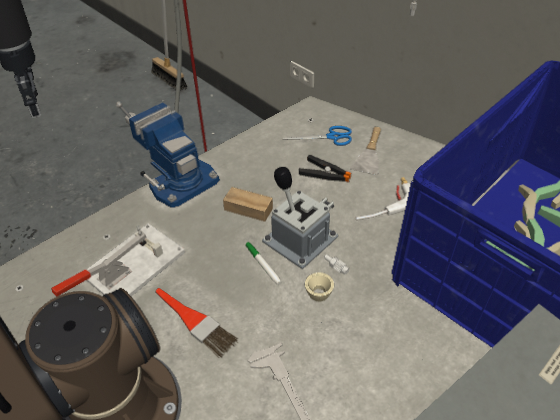

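View pics/top0.png

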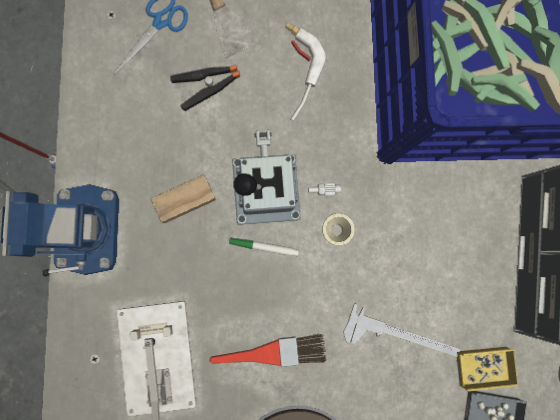

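The top view shows the selector at about (267,187), its knob at about (245,184) and the fork at (263,138). In the scene view the knob is at (283,178) and the gate is near (303,208).

```bash
cat > h.py <<'E'
import cv2,numpy as np
from scipy.optimize import least_squares
def cloud(c):
    z=c['z_map'];v,u=np.nonzero(z>0);d=z[v,u]
    n=cv2.undistortPoints(np.stack([u,v],1).astype(float)[:,None],c['K'],c['dist'])[:,0]
    P=np.c_[n*d[:,None],d[:,None]];E=c['extrinsics']
    return (P-E[:3,3])@E[:3,:3],u,v
def knob(c,G):
    "fit an 18 mm sphere to the black knob near its widest"
    P,u,v=cloud(c);col=c['color'][v,u]
    m=(P[:,2]>165)&(P[:,2]<215)&(np.linalg.norm(P[:,:2]-G,axis=1)<85)&(col.max(1)<70)
    Q=P[m]
    r=least_squares(lambda x:np.linalg.norm(Q-x,axis=1)-19,Q.mean(0)-[0,0,10],loss='soft_l1')
    return r.x,len(Q),Q[:,2].max(),u[m].mean(),v[m].mean()
E
python3 - <<'E'
from h import *
for n in('top','scene'):
    c=np.load(n+'0.npz');P,u,v=cloud(c)
    b=P[(abs(P[:,0]-430)<120)&(abs(P[:,1]-100)<120)]
    near=np.linalg.norm(P[:,:2]-np.median(b[(b[:,2]>90)&(b[:,2]<104)][:,:2],axis=0),axis=1)<110
    m=near&(P[:,2]>92)&(P[:,2]<104);Q=P[m]
    print(n,'plate',len(Q),np.median(Q[:,2]),cv2.minAreaRect(Q[:,:2].astype(np.float32)))
    G=np.median(Q[:,:2],axis=0)
    k=near&(P[:,2]>5)&(P[:,2]<25);
    print('flange',cv2.minAreaRect(P[k][:,:2].astype(np.float32)))
    f=near&(P[:,2]>35)&(P[:,2]<56);print('fork',P[f&(P[:,0]>G[0]+60)][:,:2].mean(0))
    print('knob',knob(c,G))
E
```

```text
top plate 1876 98.75241447086069 ((536.9656982421875, 69.49425506591797), (90.63140106201172, 90.01183319091797), 5.716233253479004)
flange ((514.9656372070312, 65.81175994873047), (202.52978515625, 206.2825927734375), 70.93014526367188)
fork [612.30098559  77.02968483]
knob (array([520.44671063, 109.95486176, 183.10272293]), 394, np.float64(204.5209988929424), np.float64(244.63451776649745), np.float64(184.10659898477158))
scene plate 1017 96.5519461709658 ((535.6133422851562, 68.73043823242188), (93.56047821044922, 93.18441009521484), 5.787050724029541)
flange ((495.103515625, 50.910057067871094), (173.96376037597656, 209.275146484375), 28.363292694091797)
fork [620.18705376  75.15540407]
knob (array([519.51859228, 108.35991536, 180.45625406]), 295, np.float64(201.97612963463456), np.float64(282.56271186440677), np.float64(177.00677966101694))
```

Gate centre is about (536.3, 69.1), with yaw +0.10 (the fork agrees). The knob is at x' = -12, y' = +41, against an expected 41, so f is about -0.07. Next I move above a point behind the knob, fingers shut, tool aligned with the selector.

```bash
python3 -m creep '{"fingers":[0,0,0,0,0,0,0,0,0,0,0,0,0,0,0,0],"delta_pos":[[0,0,0.04],[0,0,0.04],[0.0215,-0.0445,0],[0.0215,-0.0445,0],[0.0215,-0.0445,0],[0.0215,-0.0445,0],[0.0215,-0.0445,0],[0.0215,-0.0445,0],[0.0215,-0.0445,0],[0.0215,-0.0445,0],[0.0215,-0.0445,0],[0.0215,-0.0445,0],[0.0215,-0.0445,0],[0.0215,-0.0445,0],[0,0,0],[0,0,0]],"dr":[[0,0,0],[0,0,0],[0,0,0.036],[0,0,0.036],[0,0,0.036],[0,0,0.036],[0,0,0.036],[0,0,0.036],[0,0,0.036],[0,0,0.036],[0,0,0.036],[0,0,0.036],[0,0,0.036],[0,0,0.036],[0,0,0],[0,0,0]]}'
```

```text
time_s: 2.1
ee_pos: [475.8, 104.6, 311.0]
orientation: [0.0, 0.999, 0.051, -0.0]
wrist_force: [0.3, -0.2, -0.1]
grip_width: 0.3
gripper_force: 0.0
```

```bash
python3 -m creep '{"fingers":[0,0,0,0,0,0],"delta_pos":[[0,0,-0.03],[0,0,-0.04],[0,0,-0.04],[0,0,-0.033],[0,0,0],[0,0,0]],"dr":[[0,0,0],[0,0,0],[0,0,0],[0,0,0],[0,0,0],[0,0,0]]}'
python3 - <<'E'
from h import *
from station import eyes
G=np.array([536.3,69.1])
a=[]
for n in('scene','top'):
    c=eyes.capture(n);a.append(c['color'][90:290,180:400])
    try:
        k=knob(c,G);d=k[0][:2]-G;print(n,k,'sel',d@[.995,.1],d@[-.1,.995])
    except Exception as e:print(n,e)
cv2.imwrite('pics/a1.png',cv2.resize(np.hstack(a),(800,364)))
E
```

```text
time_s: 2.85
ee_pos: [476.6, 105.8, 169.6]
orientation: [-0.0, 0.999, 0.052, 0.001]
wrist_force: [-0.1, 0.0, 1.3]
grip_width: 0.2
gripper_force: 0.0
scene (array([494.50810181,  96.53610132, 187.89555092]), 243, np.float64(214.85895990270836), np.float64(277.82716049382714), np.float64(182.09053497942386)) sel -38.83932857063066 31.4781106354063
top Initial guess is outside of provided boundsh.py:13: RuntimeWarning: Mean of empty slice.
  r=least_squares(lambda x:np.linalg.norm(Q-x,axis=1)-19,Q.mean(0)-[0,0,10],loss='soft_l1')
  ret = um.true_divide(
```

View pics/a1.png

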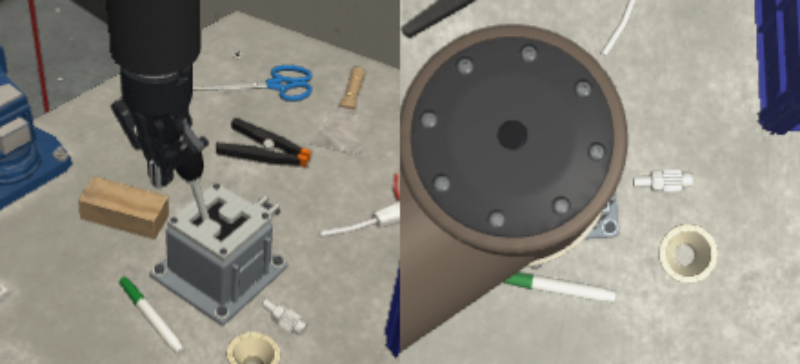

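The scene view shows the shut fingers just behind the knob, which is at about (190,163) in the left half. The top view is blocked by the wrist. Next I creep forward to find contact.

```bash
for i in 1; do python3 -m creep '{"fingers":[0,0,0,0],"delta_pos":[[0.003,0.0003,0],[0.003,0.0003,0],[0.003,0.0003,0],[0,0,0]],"dr":[[0,0,0],[0,0,0],[0,0,0],[0,0,0]]}'; python3 -m creep '{"fingers":[0,0],"delta_pos":[[0.003,0.0003,0],[0,0,0]],"dr":[[0,0,0],[0,0,0]]}';  python3 -m creep '{"fingers":[0,0],"delta_pos":[[0.003,0.0003,0],[0,0,0]],"dr":[[0,0,0],[0,0,0]]}'; python3 -m creep '{"fingers":[0,0],"delta_pos":[[0.003,0.0003,0],[0,0,0]],"dr":[[0,0,0],[0,0,0]]}'; done | grep -E "ee_pos|force"
```

```text
ee_pos: [485.2, 105.7, 168.2]
wrist_force: [-0.3, 0.3, 0.2]
gripper_force: 0.0
ee_pos: [488.1, 106.0, 168.2]
wrist_force: [-0.1, 0.9, -0.7]
gripper_force: 0.0
ee_pos: [491.0, 106.3, 168.2]
wrist_force: [-0.7, 0.3, -0.6]
gripper_force: 0.3
ee_pos: [494.0, 106.6, 168.3]
wrist_force: [-2.1, -0.3, 1.5]
gripper_force: 0.9
```

```bash
python3 -m creep '{"fingers":[0,0,0,0],"delta_pos":[[0.003,0.0003,0],[0.003,0.0003,0],[0.003,0.0003,0],[0,0,0]],"dr":[[0,0,0],[0,0,0],[0,0,0],[0,0,0]]}'; python3 -m creep '{"fingers":[0,0,0,0,0,0,0,0],"delta_pos":[[-0.015,-0.0015,0],[0,0,0.04],[0,0,0.04],[0.008,0.04,0],[0.008,0.04,0],[0.008,0.04,0],[0.008,0.04,0],[0,0,0]],"dr":[[0,0,0],[0,0,0],[0,0,0],[0,0,0],[0,0,0],[0,0,0],[0,0,0],[0,0,0]]}'
cat > look.py <<'E'
from h import *
from station import eyes,monitor
import sys
G=np.array([536.3,69.1]);a=[]
for n in('scene','top'):
    c=eyes.capture(n);a.append(c['color'][90:290,180:400])
    try:
        k=knob(c,G);d=k[0][:2]-G;print(n,k[0],k[1],'sel',d@[.995,.1],d@[-.1,.995])
    except Exception as e:print(n,'none')
p=monitor.observe()['ee_pos'];d=p[:2]-G;print('tcp',p,'sel',d@[.995,.1],d@[-.1,.995])
cv2.imwrite(f'pics/{sys.argv[1]}.png',cv2.resize(np.hstack(a),(800,364)))
E
python3 look.py a2
```

```text
time_s: 4.7
ee_pos: [503.2, 107.5, 168.2]
orientation: [0.0, 0.999, 0.052, 0.0]
wrist_force: [-1.7, -0.0, 0.5]
grip_width: -0.2
gripper_force: 0.7
time_s: 5.7
ee_pos: [519.5, 268.1, 247.6]
orientation: [0.0, 0.999, 0.053, -0.0]
wrist_force: [-0.6, -0.6, -0.2]
grip_width: -0.4
gripper_force: 0.0
scene [531.08612782 109.78477539 180.93120489] 289 sel -1.119325282905562 41.00273873051975
top [532.17457747 111.28822606 183.62803774] 396 sel 0.11402718456482065 42.389827186246286
tcp [519.16160305 266.02845785 247.98672194] sel 2.640140821235001 197.65765525780176
```

View pics/a2.png

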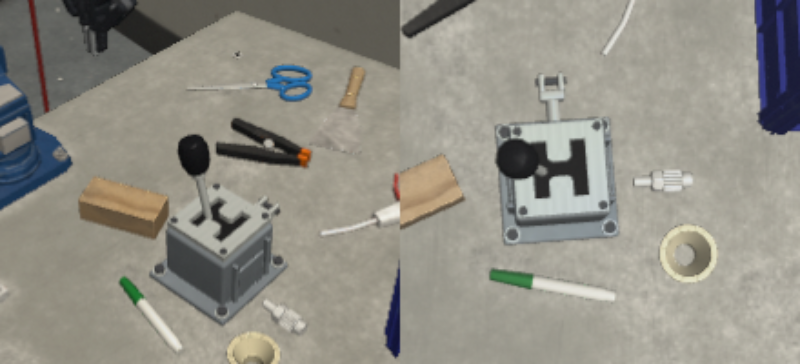

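The picture shows the lever upright in the left end of the cross channel, with the knob at about (517,158) in the right half. Its measured x' is about -0.5. Next I come down on its left and push right.

```bash
python3 -m creep '{"fingers":[0,0,0,0,0,0,0],"delta_pos":[[0.0025,-0.035,0],[0.0025,-0.035,0],[0.0025,-0.035,0],[0,0,-0.03],[0,0,-0.03],[0,0,-0.02],[0,0,0]],"dr":[[0,0,0],[0,0,0],[0,0,0],[0,0,0],[0,0,0],[0,0,0],[0,0,0]]}';  python3 -m creep '{"fingers":[0,0,0,0],"delta_pos":[[0.0004,-0.004,0],[0.0004,-0.004,0],[0.0004,-0.004,0],[0,0,0]],"dr":[[0,0,0],[0,0,0],[0,0,0],[0,0,0]]}'; for i in 1; do  python3 -m creep '{"fingers":[0,0],"delta_pos":[[0.0004,-0.004,0],[0,0,0]],"dr":[[0,0,0],[0,0,0]]}';  python3 -m creep '{"fingers":[0,0],"delta_pos":[[0.0004,-0.004,0],[0,0,0]],"dr":[[0,0,0],[0,0,0]]}';   python3 -m creep '{"fingers":[0,0],"delta_pos":[[0.0004,-0.004,0],[0,0,0]],"dr":[[0,0,0],[0,0,0]]}'; done | grep -E "ee_pos|force"
```

```text
time_s: 6.68
ee_pos: [526.1, 159.5, 167.4]
orientation: [0.001, 0.999, 0.051, -0.001]
wrist_force: [-0.2, -0.3, -0.6]
grip_width: -0.2
gripper_force: 0.0
time_s: 7.18
ee_pos: [528.8, 148.7, 168.7]
orientation: [-0.0, 0.999, 0.051, 0.0]
wrist_force: [-0.0, 0.1, -0.8]
grip_width: 0.3
gripper_force: 0.0
ee_pos: [529.1, 144.8, 168.3]
wrist_force: [0.7, -0.2, 0.5]
gripper_force: 0.0
ee_pos: [529.6, 141.2, 168.4]
wrist_force: [-0.8, 2.3, 0.3]
gripper_force: 0.9
ee_pos: [530.1, 137.1, 168.5]
wrist_force: [-0.1, 1.6, 2.3]
gripper_force: 1.3
```

```bash
python3 -m creep '{"fingers":[0,0,0,0,0,0,0,0,0,0,0,0,0,0,0,0],"delta_pos":[[0.0004,-0.004,0],[0.0004,-0.004,0],[0.0004,-0.004,0],[0.0004,-0.004,0],[0.0004,-0.004,0],[0.0004,-0.004,0],[0.0004,-0.004,0],[0.0004,-0.004,0],[0.0004,-0.004,0],[0.0004,-0.004,0],[0.0004,-0.004,0],[0.0004,-0.004,0],[0.0004,-0.004,0],[0.0004,-0.004,0],[0.0004,-0.004,0],[0,0,0]],"dr":[[0,0,0],[0,0,0],[0,0,0],[0,0,0],[0,0,0],[0,0,0],[0,0,0],[0,0,0],[0,0,0],[0,0,0],[0,0,0],[0,0,0],[0,0,0],[0,0,0],[0,0,0],[0,0,0]]}'; python3 -m creep '{"fingers":[0,0,0],"delta_pos":[[0.0004,-0.004,0],[0.0003,-0.003,0],[0,0,0]],"dr":[[0,0,0],[0,0,0],[0,0,0]]}'; python3 look.py a3
```

```text
time_s: 9.93
ee_pos: [535.8, 76.7, 168.2]
orientation: [0.0, 0.999, 0.051, -0.0]
wrist_force: [0.1, 0.5, 0.4]
grip_width: 0.1
gripper_force: 0.6
time_s: 10.3
ee_pos: [536.4, 69.8, 168.1]
orientation: [0.0, 0.999, 0.051, -0.0]
wrist_force: [-1.2, 2.1, -0.2]
grip_width: -0.5
gripper_force: 0.6
scene [537.08114616  40.41488415 185.25273906] 410 sel -2.0912711558343977 -28.619804888959525
top none
tcp [536.44281773  69.88570548 168.17888999] sel 0.22067418911140835 0.7674951833045296h.py:13: RuntimeWarning: Mean of empty slice.
  r=least_squares(lambda x:np.linalg.norm(Q-x,axis=1)-19,Q.mean(0)-[0,0,10],loss='soft_l1')
  ret = um.true_divide(
```

View pics/a3.png

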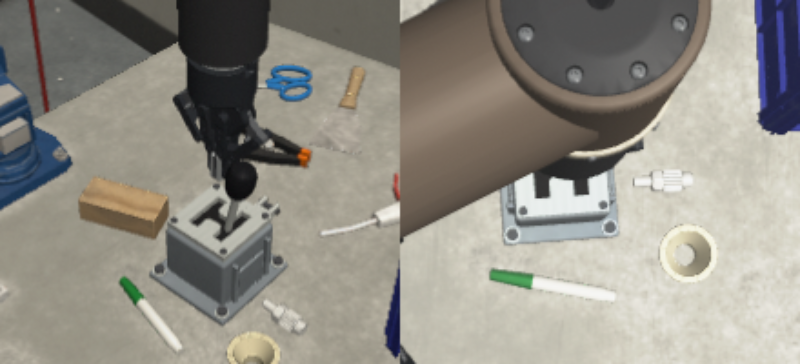

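The lever is across to the right: knob at about (240,180) in the left half, y' about -30. The stop is at -41, so I keep creeping and watch the force.

```bash
for i in 1; do  python3 -m creep '{"fingers":[0,0,0],"delta_pos":[[0.0003,-0.003,0],[0.0003,-0.003,0],[0,0,0]],"dr":[[0,0,0],[0,0,0],[0,0,0]]}'; python3 -m creep '{"fingers":[0,0],"delta_pos":[[0.0002,-0.002,0],[0,0,0]],"dr":[[0,0,0],[0,0,0]]}';python3 -m creep '{"fingers":[0,0],"delta_pos":[[0.0001,-0.001,0],[0,0,0]],"dr":[[0,0,0],[0,0,0]]}'; done | grep -E "ee_pos|force"
```

```text
ee_pos: [537.2, 63.8, 168.3]
wrist_force: [0.5, 1.0, -0.7]
gripper_force: 0.7
ee_pos: [537.4, 61.9, 168.3]
wrist_force: [-0.5, 1.4, -1.1]
gripper_force: 0.7
ee_pos: [537.5, 61.0, 168.3]
wrist_force: [-0.2, 1.8, -1.2]
gripper_force: 0.7
```

```bash
python3 -m creep '{"fingers":[0,0],"delta_pos":[[0.0001,-0.001,0],[0,0,0]],"dr":[[0,0,0],[0,0,0]]}' | grep -E "ee_pos|force"; python3 look.py a4 2>/dev/null
```

```text
ee_pos: [537.6, 60.0, 168.3]
wrist_force: [0.3, 1.7, -1.4]
gripper_force: 0.8
scene [538.32988762  30.13983945 183.11442893] 388 sel -1.8762778743623227 -38.96834851183451
top none
tcp [537.57445637  60.01109088 168.30587695] sel 0.3591931771372096 -9.170910206557398
```

```bash
for i in 1; do python3 -m creep '{"fingers":[0,0],"delta_pos":[[0.0001,-0.001,0],[0,0,0]],"dr":[[0,0,0],[0,0,0]]}';  python3 -m creep '{"fingers":[0,0],"delta_pos":[[0.0001,-0.001,0],[0,0,0]],"dr":[[0,0,0],[0,0,0]]}'; done | grep -E "ee_pos|force"; python3 look.py a4 2>/dev/null
```

```text
ee_pos: [537.7, 59.0, 168.3]
wrist_force: [0.8, 1.6, -0.7]
gripper_force: 1.0
ee_pos: [537.8, 58.1, 168.3]
wrist_force: [-0.5, 2.0, -1.2]
gripper_force: 1.4
scene [538.73776551  28.9960197  182.72027833] 385 sel -1.5848213433630838 -40.147236951480735
top none
tcp [537.75537909  58.10772119 168.27291842] sel 0.34887431843969896 -11.082855324553728
```

```bash
for i in 1; do python3 -m creep '{"fingers":[0,0],"delta_pos":[[0.0001,-0.001,0],[0,0,0]],"dr":[[0,0,0],[0,0,0]]}';  python3 -m creep '{"fingers":[0,0],"delta_pos":[[0.0001,-0.001,0],[0,0,0]],"dr":[[0,0,0],[0,0,0]]}'; done | grep -E "ee_pos|force"; python3 look.py a4 2>/dev/null
```

```text
ee_pos: [537.8, 57.1, 168.2]
wrist_force: [-0.5, 3.7, -1.7]
gripper_force: 1.8
ee_pos: [538.0, 56.1, 168.2]
wrist_force: [-0.4, 4.7, -3.3]
gripper_force: 2.3
scene [538.54033243  28.14011466 182.94535526] 395 sel -1.8668577633225225 -40.979119152000166
top none
tcp [537.96311431  56.10637695 168.2519166 ] sel 0.35543643355542043 -13.094966364126623
```

The force has risen at the right stop and y' is -41. I back off, go over and round, and come down behind the knob.

```bash
python3 -m creep '{"fingers":[0,0,0,0,0,0,0,0,0,0],"delta_pos":[[-0.0013,0.013,0],[-0.0012,0.012,0],[0,0,0.04],[0,0,0.04],[-0.0205,-0.0285,0],[-0.0205,-0.0285,0],[0,0,-0.025],[0,0,-0.03],[0,0,-0.025],[0,0,0]],"dr":[[0,0,0],[0,0,0],[0,0,0],[0,0,0],[0,0,0],[0,0,0],[0,0,0],[0,0,0],[0,0,0],[0,0,0]]}'; python3 look.py a5 2>/dev/null
```

```text
time_s: 14.08
ee_pos: [493.3, 23.9, 167.0]
orientation: [0.001, 0.999, 0.052, -0.002]
wrist_force: [0.2, 0.2, 0.8]
grip_width: -0.0
gripper_force: 0.0
scene [502.97474859  22.17393104 192.07883583] 202 sel -37.85123204888047 -43.35891347637632
top none
tcp [494.97543809  24.30341814 169.1453955 ] sel -45.59759728907715 -40.44014276014512
```

View pics/a5.png

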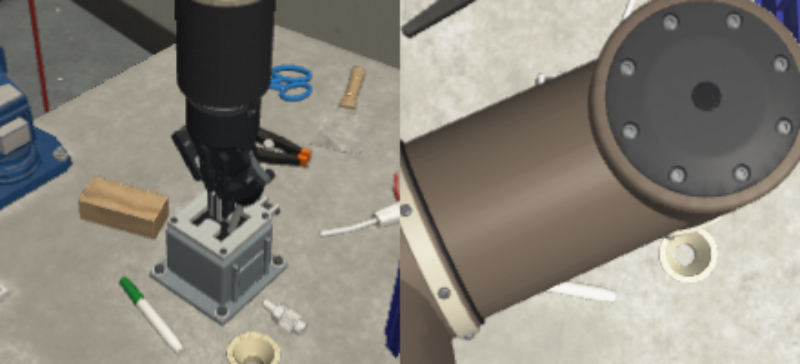

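The fingers stand behind the knob, which shows at about (250,188) in the left half. Pushing forward.

```bash
python3 -m creep '{"fingers":[0,0,0,0,0,0,0,0,0,0,0,0,0,0],"delta_pos":[[0.004,0.0004,-0.0005],[0.004,0.0004,-0.0005],[0.004,0.0004,-0.0005],[0.004,0.0004,-0.0005],[0.004,0.0004,-0.0005],[0.004,0.0004,-0.0005],[0.004,0.0004,-0.0005],[0.004,0.0004,-0.0005],[0.004,0.0004,-0.0005],[0.004,0.0004,-0.0005],[0.004,0.0004,-0.0005],[0.004,0.0004,-0.0005],[0.004,0.0004,-0.0005],[0,0,0]],"dr":[[0,0,0],[0,0,0],[0,0,0],[0,0,0],[0,0,0],[0,0,0],[0,0,0],[0,0,0],[0,0,0],[0,0,0],[0,0,0],[0,0,0],[0,0,0],[0,0,0]]}'; python3 look.py a6 2>/dev/null;  for i in 1; do python3 -m creep '{"fingers":[0,0,0],"delta_pos":[[0.003,0.0003,0],[0.003,0.0003,0],[0,0,0]],"dr":[[0,0,0],[0,0,0],[0,0,0]]}';  python3 -m creep '{"fingers":[0,0],"delta_pos":[[0.002,0.0002,0],[0,0,0]],"dr":[[0,0,0],[0,0,0]]}'; done | grep -E "ee_pos|force"; python3 look.py a7 2>/dev/null
```

```text
time_s: 15.92
ee_pos: [546.8, 29.3, 161.7]
orientation: [-0.0, 0.999, 0.052, 0.0]
wrist_force: [-0.9, -0.1, -0.5]
grip_width: 0.3
gripper_force: 0.5
scene [550.8041083   25.28253965 196.21450757] 256 sel 10.049841718678403 -45.04878388147532
top none
tcp [546.61405977  29.28061559 161.73352769] sel 6.280551033485593 -40.65169346482265
ee_pos: [552.6, 29.8, 161.6]
wrist_force: [-1.9, -0.6, -1.0]
gripper_force: 0.7
ee_pos: [554.5, 29.9, 161.8]
wrist_force: [-2.2, -0.6, -0.7]
gripper_force: 0.7
scene [558.93851714  26.68995276 196.48326938] 263 sel 18.284319830700763 -44.46184872145438
top [532.33829758  58.36352511 197.62882999] 2 sel -5.015541394165053 -10.286622269190662
tcp [554.51179705  29.97817092 161.80877518] sel 14.208555158826561 -40.74739963531491
```

View pics/a7.png

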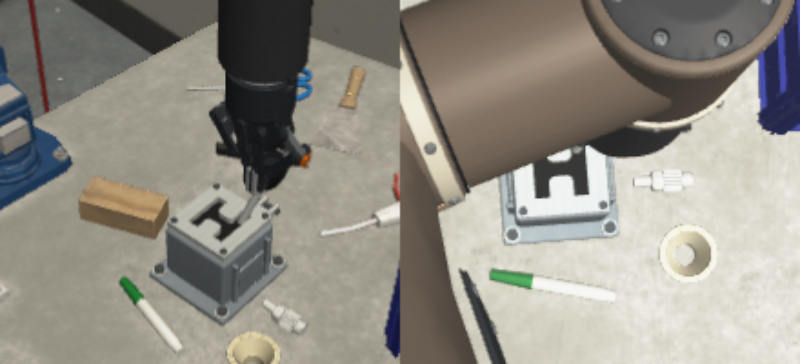

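The lever has gone forward into third, with the knob near (268,180) in the left half. I creep on until the force shows the stop.

```bash
for i in 1; do python3 -m creep '{"fingers":[0,0],"delta_pos":[[0.002,0.0002,0],[0,0,0]],"dr":[[0,0,0],[0,0,0]]}';  python3 -m creep '{"fingers":[0,0],"delta_pos":[[0.001,0.0001,0],[0,0,0]],"dr":[[0,0,0],[0,0,0]]}';  python3 -m creep '{"fingers":[0,0],"delta_pos":[[0.001,0.0001,0],[0,0,0]],"dr":[[0,0,0],[0,0,0]]}'; done | grep -E "ee_pos|wrist"
```

```text
ee_pos: [556.5, 30.2, 161.8]
wrist_force: [-2.3, 0.6, -0.0]
ee_pos: [557.2, 30.2, 161.6]
wrist_force: [-3.1, 0.1, -1.4]
ee_pos: [558.1, 30.3, 161.6]
wrist_force: [-3.9, -0.4, -1.1]
```

```bash
for i in 1; do python3 -m creep '{"fingers":[0,0],"delta_pos":[[0.001,0.0001,0],[0,0,0]],"dr":[[0,0,0],[0,0,0]]}';  python3 -m creep '{"fingers":[0,0],"delta_pos":[[0.001,0.0001,0],[0,0,0]],"dr":[[0,0,0],[0,0,0]]}'; done | grep -E "ee_pos|wrist"
```

```text
ee_pos: [559.0, 30.4, 161.5]
wrist_force: [-5.5, 1.0, -2.6]
ee_pos: [559.7, 30.5, 161.3]
wrist_force: [-6.5, 0.9, -2.6]
```

The force climbs steadily, so the lever is on its stop. I back straight off, rise, withdraw to the left and check.

```bash
python3 -m creep '{"fingers":[0,0,0,0,0,0,0,0,0,0,0],"delta_pos":[[-0.01,-0.001,0],[-0.015,-0.0015,0],[0,0,0.04],[0,0,0.05],[-0.015,0.045,0],[-0.015,0.045,0],[-0.015,0.045,0],[-0.01,0.045,0],[0,0.045,0],[0,0,0],[0,0,0]],"dr":[[0,0,0],[0,0,0],[0,0,0],[0,0,0],[0,0,0],[0,0,0],[0,0,0],[0,0,0],[0,0,0],[0,0,0],[0,0,0]]}'; python3 look.py a8
```

```text
time_s: 19.38
ee_pos: [480.2, 253.0, 252.2]
orientation: [-0.0, 0.999, 0.052, 0.0]
wrist_force: [-0.7, -0.2, 0.2]
grip_width: -0.2
gripper_force: 0.0
scene [587.29041439  33.53945171 175.20280874] 267 sel 47.17940748851325 -40.48178698980123
top [587.8832421   33.78533198 176.8387495 ] 439 sel 47.79385909048959 -40.296418887615374
tcp [480.41020371 252.34657126 252.19409737] sel -37.28569017784049 187.91931803211114
```

View pics/a8.png

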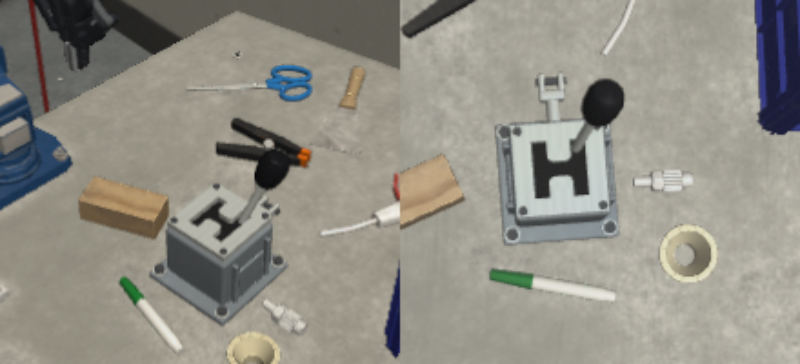

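The knob is at x' about 47 and y' about -40, against (46, -39.5) for fully home. The lever stands in third, at (603,102) in the right half, and the loose things have not moved.

```bash
python3 -c "
from station import job
print(job.hand_in())"
```

```text
the job is handed in; nothing more can be done
None
```

The lever is fully home in third and left alone, the loose things were not disturbed, and the job was handed in at about 19.5 s of the 48 s allowed.

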